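# Shut the gear cover and grease the stirrer drive

### The arm

A 6-joint arm with a two-finger parallel gripper is mounted at the origin on a cart in front of the work surface, level with it; the furniture and walls round the work are solid. World frame = base frame: x ahead of the robot, y to its left, z up, the work surface at z = 0. Lengths are in m, angles in degrees, forces in N, time in s.
With the tool pointing down it reaches from about 0.3 to 0.775 m from the base axis. Payload 14.6 kg.
Tool frame: the origin (TCP) lies at the very end of the fingers, on their centre line; the grasp point (between the pads) lies manip.hold_point_z behind it (manip.hold_point_z is the distance from the TCP to the grasp point, in m); z points along the fingers, y is the line along which they close (so a half turn about z gives the same grasp; the last joint's range is limited). The gripper opens to 94 mm and grips with 3 to 60 N. Pads are 16 mm wide; open, the fingers measure 119 mm over their backs; the gripper's body (75 mm by 177 mm) begins 78 mm behind the grasp point.
Start: joints at [66.314, 17.183, 87.147, -0, 75.671, -3.816], TCP at [0.187, 0.517, 0.205] pointing down, gripper open.
Joint ranges: [-173.82, 173.82], [-45.26, 126.66], [13.44, 144.39], [-59.66, 239.66], [0, 175.72], [-146.38, 146.38]. Speed limits (degrees/s): [127.2, 127.2, 147.25, 180, 180, 180].

### API

Orientations are given as [roll, pitch, yaw] about the fixed x, y, z axes, in that order (R = Rz(yaw) Ry(pitch) Rx(roll)).
In Python, from bench import manip, optics, job gives the robot as it stands.
- The arm moves only by the shell command python3 -m creep 'ROWS' [OPENING]. ROWS is JSON, a list of rows, each a list of 2 entries, a list of its own where there are three numbers: the shift along the tool's x, y, z in mm, then the turn about the tool's z in degrees. In form: [[[tx, ty, tz], twist], ...]. A call has exactly 10 rows; each row shifts and turns the commanded pose from where the row before left it, along the tool's axes as they then stand; what a row does not reach is not made up. A row lasts 1/10 s, in which the tool goes at most 50 mm and 8.59 degrees, less where a joint would pass 70% of its speed; a pose out of reach is approached as far as the arm can. A call with a gripper value outside its range is refused whole. OPENING is the finger opening in mm, from 0 to 94, set as the call begins (- or left out, the last holds). The fingers move at their own pace and stop on an object; the grip force is fixed at half the most. Time passes only in rows, so rows that do not move let the fingers close, or fill a call up. It gives the time, the measured TCP pose, the force, the opening and the grip force at its end, in the units of the state.
- manip.observe(): the state, without advancing time (a new reading comes with each control period).
- optics.capture(name): name is "scene" or "top"; returns a dict with "img" (400x640x3 uint8, blue, green, red), "z_map" (400x640 float32, m along the optical axis (not along the pixel's ray), 0 where there is no reading), "vertical_fov" (degrees; the focal length in pixels is half the picture's height over the tangent of half this angle, whatever the lens; pixels are square), "cx", "cy" (the principal point, pixels), "extrinsics" (4x4, takes a point from camera to world coordinates). Camera axes: x right, y down, z forward; pixel columns grow to the right and rows downward; lengths in m; the calibration is good to about 2 mm. A picture is of the moment at which its call begins.
- job.finish_job(): hands the job in; it is judged then, once.
The state is a dict: "t": time; "joint_positions": joint angles; "qvel": joint speeds; "joint_torque": joint torques, N m; "tool_pos": TCP position; "orientation": TCP orientation; "ft_force": force on the tool from outside, world axes, zero at the start; "ft_torque": the same for the moment, N m; "gripper_width": opening from 0.0 (shut) to 1.0 (fully open); "finger_force": force on a finger pad.
Only numpy, scipy, OpenCV 4.12 (cv2) and the standard library are available. Lean on these libraries where they do the work, as an engineer would, in place of code of your own. Each camera call takes 0.05 s, during which the arm holds its last target. There are 200 camera calls.

### The job

Get the stirrer drive greased: first press its open yellow gear cover down until the catch snaps and holds it shut, then take the red push-type grease gun off its stand, set its nozzle squarely on the leaning brass grease nipple and push along the nipple's own axis until the gun clicks and the nozzle is well pushed in. Finish while still holding the gun pressed in against its spring, straight on the nipple, without disturbing the vials.

Things in the scene. Friction and masses are not known exactly. Their poses are not given: they have to be found in the camera images.
- drive: blue stirrer gear drive fixed to the desk on a dark base plate, about 215 x 150 mm and 58 mm high. Origin on the desk surface; its x axis points from its front (catch, facing the robot) to its back (grey motor), y to its left, z up. The gear well with the yellow cover is centred at y = -20 mm; the block with the brass nipple is to its left at y = +54 mm, x = -18 mm
- cover (a joint): hinge of the yellow gear cover (93 x 92 mm, 5 mm thick; 28 mm wide tab at its front edge, reaching 102 mm from the hinge). 0 = shut, grows as the front rises (rad); starts 0.45 to 0.95. It stays about where left, but springs back from nearly shut unless the ball catch in front holds it: this resists from 0.07, snaps over at 0.03 and pulls it to 0; about 4 N at the front edge
- cover_hinge (a point): point on the cover's hinge line, at the middle of its length, 51.5 mm above the desk; the hinge line runs along the drive's y axis. The cover reaches from here towards the drive's -x
- cover_press (a point): good place to press: on the cover's upper face, 82 mm from the hinge line, midway across (it moves with the cover; 57.5 mm above the desk when shut)
- nipple: brass grease nipple fixed in the drive, leaning 25 degrees (0.436 rad) from vertical towards the drive's front (-x). Origin at its foot; its z axis is its own axis, pointing out of it. 24 mm long; round head 14 mm in diameter with a tapered top 9 mm wide; nut at its foot 18 mm wide, 5 mm high
- nipple_tip (a point): middle of the top of the nipple head, on the axis 24 mm from its foot
- gun_stand: grey round parking stand fixed on the desk, 68 mm in diameter, 12 mm thick, with a 13 mm stub 12 mm high in the middle on which the gun's nozzle is parked. Origin under its centre
- grease_gun: red push-type grease gun, 127 mm long, 0.21 kg or so, standing upright on its stand, nozzle down. Origin at the middle of the nozzle's mouth (nozzle fully out); z runs along the gun from the nozzle to the black butt. Grip: red square bar 27 x 27 mm, its flats facing its x and y axes, from z = 61 to 117 mm. Round aluminium collar 32 mm in diameter below it (z = 50 to 63 mm)
- nozzle (a joint): how far the steel nozzle is pushed into the gun (m): 0 = fully out, 0.014 = stop. Sprung outwards with 4.5 N at 0, rising to 11 N at the stop; a click ball adds up to 4 N from about 1.5 mm (some 9 N in all), snaps over at 5 mm and lets go by 8.5 mm. Well pushed in means more than 9 mm
- nozzle_seat (a point): floor of the nozzle's socket, on the gun's axis, 14 mm inside the mouth (moves with the nozzle). The bore is 18 mm in diameter and widens to 26 mm at the mouth; nozzle 33 mm in diameter outside. The nipple's tip rests on this floor when the nozzle is fully on
- vial_1: small glass vial with a white cap, 22 mm in diameter, 58 mm high, loose; a bystander. Origin under its centre
- vial_2: the same with a red cap; a bystander
- vial_3: the same with a black cap; a bystander
Mind the look-alikes: they are no part of the job. There is more than one size of the grease_gun; the job needs the middle-sized.

How it is judged (in metres and radians):
On the way, in this order (a step that is already met when the one before it is completed fails the run):
1. the cover is snapped shut (value of joint cover below 0.025 rad and contact force between each of the arm, the fingers and drive below 0.2 N), for 0.2 s.
2. the gun is lifted off its stand (z of grease_gun in the frame of gun_stand above 0.035 m and contact force between the fingers and grease_gun above 1 N), for 0.2 s.
3. the nozzle sits squarely on the nipple and is pushed in past the click (value of joint nozzle above 0.009 m and distance between nozzle_seat and nipple_tip below 0.005 m and angle between the z axis of grease_gun and the z axis of nipple, either way round below 0.15 rad), for 0.3 s.
At the end, for the whole second after the job is handed in: Cover shut (under 0.025 rad). Fingers hold the gun still (under 20 mm/s), nipple tip within 5 mm of the socket floor, gun within 0.15 rad of the nipple's axis, pressing it with over 4 N, nozzle pushed in over 9 mm; the gun touches its stand no more (all of step 3 and value of joint cover below 0.025 rad and contact force between grease_gun and nipple above 4 N and contact force between the fingers and grease_gun above 4 N and contact force between grease_gun and gun_stand below 0.2 N and linear speed of grease_gun below 0.02 m/s); the arm keeps its last pose, push and grip.
It fails at once if a vial is moved more than 30 mm or tipped over (distance of any of vial_1, vial_2, vial_3 from where it was at the start of the episode above 0.03 m or angle between any of vial_1, vial_2, vial_3's own z axis and vertical above 0.5 rad).
It also fails if it takes over 48 s, if anything falls off the work surface, if the arm or the gripper's body presses on something with over 40 N, if the wrist force passes 120 N, or if a joint passes its speed limit or range.

## Working session

There is one attempt and no reset: what is moved stays moved. The work goes in short steps, Python scripts to look and compute and a shell command to move; the robot and the scene stay as the last step left them, time stands still between calls to the robot, and variables do not carry over. Pictures are saved under pics/ and viewed, at most 10 in all, crops included, and the job is handed in when it is done.

```bash
ls; mkdir -p pics
python3 - <<'E'
from bench import manip, optics, job
import cv2,numpy as np
print(manip.hold_point_z, manip.observe())
for n in ("scene","top"):
    c=optics.capture(n); cv2.imwrite(f"pics/{n}0.png",c["img"]); np.savez(f"{n}0.npz",**c)
    print(n,c["vertical_fov"],c["cx"],c["cy"],np.round(c["extrinsics"],3).tolist())
E
```

```text
pics
0.0188 {'t': 0.0, 'joint_positions': array([ 6.63153957e+01,  1.72173444e+01,  8.71818547e+01, -1.39215476e-03,
        7.56696062e+01, -3.81537659e+00]), 'qvel': array([-0.10853373,  0.03765325,  0.08046706,  0.01448695,  0.0443915 ,
        0.05456414]), 'joint_torque': array([-4.01498128e-04, -5.31813598e+01, -3.52725792e+01,  7.08052190e-02,
        2.45075324e-02, -1.44893720e-04]), 'tool_pos': array([0.18682551, 0.51700782, 0.20485843]), 'orientation': array([-1.79931257e+02, -3.23298421e-03,  1.60131116e+02]), 'ft_force': array([-0.27143975, -0.3118104 , -1.81527195]), 'ft_torque': array([0.03330335, 0.03831377, 0.01278147]), 'finger_force': 0.0, 'gripper_width': 0.9994327132751324}
scene 48.10598793570979 318.2620872772061 196.66709799701945 [[0.829, -0.406, 0.383, 0.155], [-0.559, -0.593, 0.58, -0.644], [-0.009, -0.695, -0.718, 0.749], [0.0, 0.0, 0.0, 1.0]]
top 48.90916030988346 323.56149803897046 204.3078608903477 [[0.017, -0.979, 0.205, 0.304], [-1.0, -0.017, 0.001, -0.105], [0.002, -0.205, -0.979, 1.04], [0.0, 0.0, 0.0, 1.0]]
```

View pics/scene0.png

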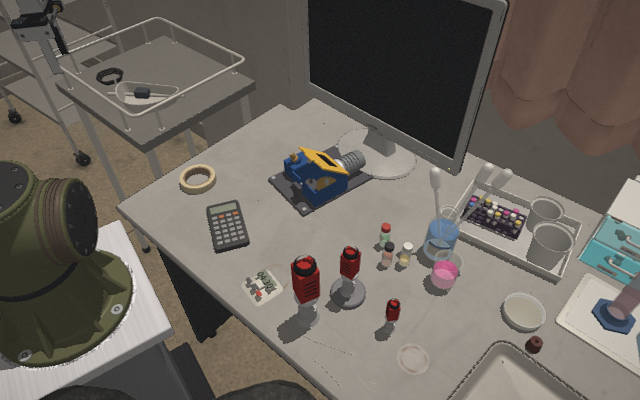

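View pics/top0.png

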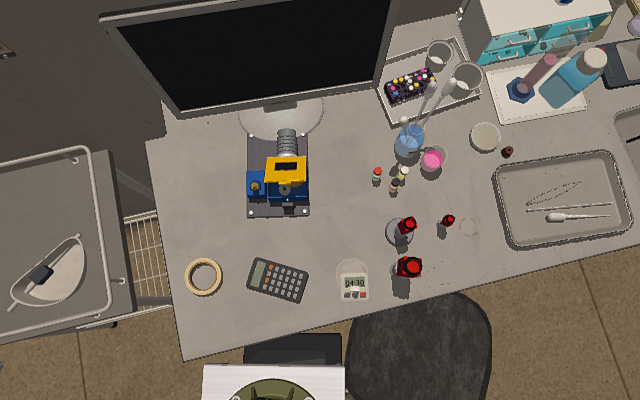

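The scene view shows the drive at (320,180). There are three red guns: large at (306,285), middle on a grey round stand at (349,268), and small at (393,312). The vials are at (385,235), (388,255) and (405,255). In the top view the drive is at (278,177), the nipple at about (255,186), and the guns at (408,268), (405,226) and (448,220).
The middle gun on the 68 mm stand fits the description, so I'll check it in one close crop.

```bash
cat > h.py <<'E'
import numpy as np,cv2
def load(n): return dict(np.load(n+".npz"))
def F(c): return 200/np.tan(np.radians(float(c["vertical_fov"]))/2)
def cloud(c):
    v,u=np.mgrid[0:400,0:640]; z=c["z_map"]; f=F(c)
    P=np.stack([(u-c["cx"])/f*z,(v-c["cy"])/f*z,z],-1)
    return P@c["extrinsics"][:3,:3].T+c["extrinsics"][:3,3]
def ray(c,u,v,h):
    E=c["extrinsics"]; d=E[:3,:3]@np.array([(u-c["cx"])/F(c),(v-c["cy"])/F(c),1]); o=E[:3,3]
    return o+d*(h-o[2])/d[2]
def proj(c,p):
    E=c["extrinsics"]; q=E[:3,:3].T@(np.asarray(p)-E[:3,3]); return F(c)*q[:2]/q[2]+[c["cx"],c["cy"]]
E
python3 - <<'E'
from h import *
s,t=load("scene0"),load("top0")
a=cv2.resize(s["img"][140:220,265:375],(440,320),interpolation=2);b=cv2.resize(t["img"][120:225,235:325],(360,420),interpolation=2)
d=cv2.resize(s["img"][235:315,325:375],(200,320)[:2],interpolation=2)
e=cv2.resize(t["img"][205:250,380:425],(180,180),interpolation=2)
im=np.zeros((600,800,3),np.uint8); im[:320,:440]=a; im[:420,440:]=b; d=d[:280]; im[320:600,:200]=d; im[420:600,440:620]=e
cv2.imwrite("pics/crop.png",im)
for n,c in(("s",s),("t",t)):
    P=cloud(c); hsv=cv2.cvtColor(c["img"],cv2.COLOR_BGR2HSV); ok=(c["z_map"]>0)&(P[...,0]>.2)&(P[...,0]<.75)&(abs(P[...,1])<.45)&(P[...,2]>-.01)
    H,S,V=hsv[...,0],hsv[...,1],hsv[...,2]
    for name,m in dict(yellow=(H>18)&(H<32)&(S>190)&(V>120),blue=(H>100)&(H<125)&(S>140),red=((H<6)|(H>174))&(S>150)&(V>50)).items():
        k,l,st,ce=cv2.connectedComponentsWithStats((m&ok).astype(np.uint8))
        for i in range(1,k):
            if st[i,4]<15: continue
            q=P[l==i]; print(n,name,st[i],np.round(np.median(q,0),3),"min",np.round(q.min(0),3),"max",np.round(q.max(0),3))
    pl=P[ok&(abs(P[...,2])<.004)]; print("desk z med",np.median(pl[:,2]))
E
```

```text
s blue [284 152  63  54 871] [0.559 0.008 0.034] min [ 0.523 -0.068  0.006] max [0.619 0.074 0.056]
s red [382 224   8   9  39] [ 0.589 -0.233  0.055] min [ 0.581 -0.24   0.047] max [ 0.598 -0.223  0.059]
s red [345 246  11   9  61] [ 0.459 -0.281  0.127] min [ 0.447 -0.294  0.125] max [ 0.467 -0.27   0.137]
s red [340 252  20  27 304] [ 0.447 -0.296  0.105] min [ 0.439 -0.302  0.074] max [ 0.469 -0.277  0.131]
s red [296 256  18  13 146] [ 0.37  -0.277  0.157] min [ 0.352 -0.296  0.155] max [ 0.384 -0.267  0.173]
s red [291 263  28  41 588] [ 0.353 -0.299  0.128] min [ 0.345 -0.304  0.084] max [ 0.381 -0.265  0.164]
s red [256 291   5   5  16] [ 0.31  -0.199  0.017] min [ 0.307 -0.205  0.016] max [ 0.313 -0.194  0.02 ]
s red [386 301  14  20 135] [ 0.469 -0.391  0.065] min [ 0.463 -0.397  0.042] max [ 0.479 -0.375  0.082]
s red [390 300   9   6  39] [ 0.478 -0.383  0.08 ] min [ 0.468 -0.388  0.079] max [ 0.486 -0.379  0.088]
desk z med -0.0017828805410277093
t yellow [264 157  42  28 860] [ 0.575 -0.017  0.095] min [ 0.541 -0.063  0.056] max [0.623 0.031 0.122]
t yellow [251 183   7
[... 353 characters left out ...]
36  0.053] max [ 0.602 -0.22   0.062]
t red [441 214  14  12  70] [ 0.477 -0.38   0.081] min [ 0.466 -0.392  0.052] max [ 0.488 -0.371  0.091]
t red [406 216   9  12  75] [ 0.46  -0.286  0.13 ] min [ 0.45  -0.295  0.126] max [ 0.474 -0.276  0.141]
t red [398 219  12  16  79] [ 0.451 -0.273  0.111] min [ 0.441 -0.284  0.077] max [ 0.467 -0.268  0.136]
t red [396 256  25  22 133] [ 0.356 -0.265  0.147] min [ 0.347 -0.298  0.087] max [ 0.387 -0.261  0.169]
t red [407 259  13  14 150] [ 0.368 -0.284  0.159] min [ 0.354 -0.297  0.153] max [ 0.381 -0.272  0.175]
t red [360 292   6   4  21] [ 0.314 -0.197  0.019] min [ 0.309 -0.202  0.015] max [ 0.316 -0.19   0.023]
desk z med 0.0003043559761740644
```

View pics/crop.png

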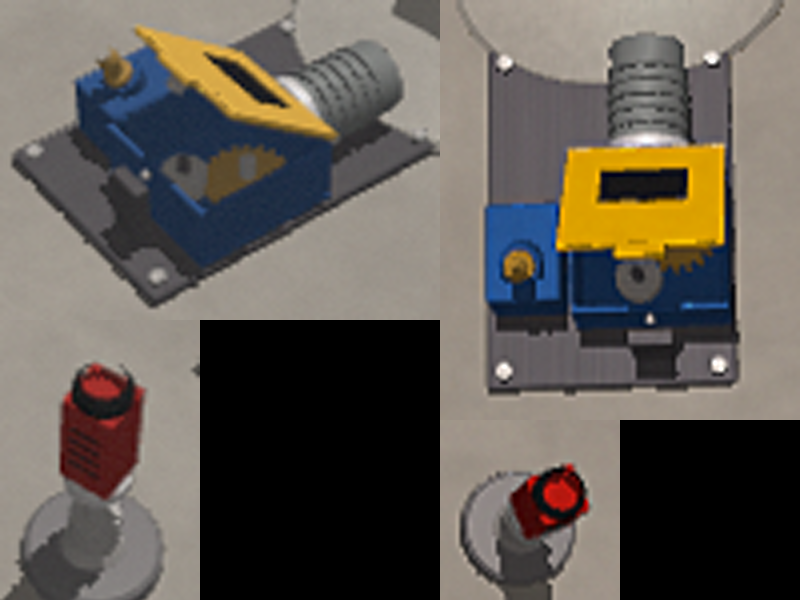

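The crop confirms the middle gun: it stands on the 68 mm stand with its top near 0.14 m, where 12 + 127 mm is expected. The large gun tops at 0.175 and the small one at 0.09. Next I'll measure the drive, nipple, cover and gun precisely.

Run:
```python
from h import *
s,t=load("scene0"),load("top0"); Pt,Ps=cloud(t),cloud(s)
r=lambda x:np.round(np.asarray(x,float),4).tolist()
# plate screws
h=cv2.cvtColor(t["img"],cv2.COLOR_BGR2HSV)
sc=[]
for x,y in((505,62),(712,58),(503,371),(719,365)):
    u,v=235+(x-440)/4,120+y/4; u0,v0=int(u)-4,int(v)-4
    g=cv2.cvtColor(t["img"],cv2.COLOR_BGR2GRAY)[v0:v0+9,u0:u0+9].astype(float); w=np.clip(g-150,0,None)
    vv,uu=np.mgrid[0:9,0:9]; u,v=(w*uu).sum()/w.sum()+u0,(w*vv).sum()/w.sum()+v0
    sc.append(ray(t,u,v,.009)); print("screw",r([u,v]),r(sc[-1]),"depth z",r(Pt[int(v+.5),int(u+.5)]))
sc=np.array(sc); print("centre",r(sc.mean(0)))
for i,j in((2,0),(3,1)): d=sc[j]-sc[i]; print("yaw x",np.degrees(np.arctan2(d[1],d[0])),np.linalg.norm(d))
for i,j in((1,0),(3,2)): d=sc[j]-sc[i]; print("yaw y",np.degrees(np.arctan2(-d[0],d[1])),np.linalg.norm(d))
# cover plane
H,S,V=[h[...,i] for i in range(3)]
m=((H>18)&(H<32)&(S>190)&(V>120)).astype(np.uint8); k,l,st,_=cv2.connectedComponentsWithStats(m)
i=[i for i in range(1,k) if st[i,4]>500 and st[i,0]<300][0]
q=Pt[cv2.erode((l==i).astype(np.uint8),np.ones((3,3)))>0]; q=q[q[:,2]>.05]; c0=np.median(q,0)
for _ in range(3):
    A=np.c_[q[:,:2],np.ones(len(q))]; co=np.linalg.lstsq(A,q[:,2],rcond=None)[0]; e=q[:,2]-A@co; print("plane",r(co),e.std()); q=q[abs(e)<.004]
n=np.array([-co[0],-co[1],1]); n/=np.linalg.norm(n); print("tilt",np.arccos(n[2]),"dir yaw",np.degrees(np.arctan2(n[1],n[0])))
cn=max(cv2.findContours((l==i).astype(np.uint8),0,2)[0],key=cv2.contourArea); 
o=t["extrinsics"][:3,3]; pts=[]
for u,v in cn[:,0]:
    d=ray(t,u,v,0)-o; pts.append(o+d*(co[2]-o[2]+co[:2]@o[:2])/(d[2]-co[:2]@d[:2]))
pts=np.array(pts); print("cover extents",r(pts.min(0)),r(pts.max(0)))
# nipple: brass pixels in both
for nm,c,P,(u0,u1,v0,v1) in(("t",t,Pt,(246,262,176,196)),("s",s,Ps,(286,300,148,164))):
    hh=cv2.cvtColor(c["img"],cv2.COLOR_BGR2HSV)[v0:v1,u0:u1]; mm=(hh[...,0]>12)&(hh[...,0]<30)&(hh[...,1]>100)&(hh[...,2]>60)
    q=P[v0:v1,u0:u1][mm]; y,x=np.nonzero(mm); print("nip",nm,mm.sum(),"px",x.min()+u0,x.max()+u0,y.min()+v0,y.max()+v0,r(q[q[:,2].argsort()[-8:]].mean(0)),r(np.median(q,0)),r(q[:,2].max()))
# gun
for nm,c,P in(("t",t,Pt),("s",s,Ps)):
    m=(np.hypot(P[...,0]-.46,P[...,1]+.285)<.05)
    tp=P[m&(P[...,2]>.132)]; print("gun top",nm,len(tp),r(tp.mean(0)),r(tp.min(0)),r(tp.max(0)))
    sd=P[m&(P[...,2]>.008)&(P[...,2]<.016)]; print("stand",len(sd),r(sd.min(0)),r(sd.max(0)),r(cv2.minEnclosingCircle(sd[:,:2].astype(np.float32))[0]),cv2.minEnclosingCircle(sd[:,:2].astype(np.float32))[1])
    g=P[m&(P[...,2]>.08)&(P[...,2]<.126)]; print("grip rect",cv2.minAreaRect((g[:,:2]*1000).astype(np.float32)))
```

```text
screw [251.1559, 134.4688] [0.6944, 0.0784, 0.009] depth z [0.6943, 0.0783, 0.0124]
screw [302.2601, 133.2376] [0.6998, -0.0481, 0.009] depth z [0.6989, -0.0476, 0.013]
screw [250.5058, 212.1438] [0.4986, 0.0701, 0.009] depth z [0.498, 0.0681, 0.0141]
screw [304.1834, 210.7407] [0.5042, -0.0579, 0.009] depth z [0.5026, -0.0577, 0.0139]
centre [0.5992, 0.0106, 0.009]
yaw x 2.4420762820125095 0.1959824783193015
yaw x 2.874559465773854 0.1958955128587341
yaw y 2.4715635045531013 0.1266278943878804
yaw y 2.5126144670684885 0.12810663004576509
plane [-1.6141, -0.2145, 1.024] 0.033048807604010126
plane [-1.0161, -0.09, 0.6789] 0.001214744927658986
plane [-1.0161, -0.09, 0.6789] 0.001214744927658986
tilt 0.7953313130355273 dir yaw 5.062064885464386
cover extents [0.5367, -0.0633, 0.04] [0.627, 0.0325, 0.1364]
nip t 44 px 251 258 183 189 [0.5443, 0.0535, 0.0775] [0.548, 0.0541, 0.0618] 0.0784
nip s 44 px 290 299 148 161 [0.5432, 0.0454, 0.0769] [0.5456, 0.0502, 0.0587] 0.1078
gun top t 71 [0.4562, -0.2823, 0.1364] [0.4447, -0.2976, 0.1321] [0.4703, -0.2705, 0.1414]
stand 375 [0.4255, -0.3163, 0.008] [0.4903, -0.25, 0.016] [0.4579, -0.2834] 0.03366188332438469
grip rect ((450.585693359375, -279.3713684082031), (35.000057220458984, 18.58959197998047), 57.48253631591797)
gun top s 76 [0.4534, -0.2901, 0.1349] [0.4424, -0.2994, 0.1323] [0.4697, -0.2728, 0.1374]
stand 569 [0.4235, -0.3184, 0.008] [0.4892, -0.2524, 0.016] [0.4563, -0.2858] 0.03367215767502785
grip rect ((456.2140808105469, -286.2698669433594), (28.046489715576172, 27.181400299072266), 19.101470947265625)
```

Measured:
- **Drive:** yaw about 2.5°.
- **Cover:** open about 0.79 rad, hinge near x = 0.611, y = -0.017.
- **Nipple:** tip near (0.544, 0.052, 0.077).
- **Stand:** near (0.457, -0.284).

I'll go above the cover with closed fingers.

```bash
python3 -m creep '[[[0,0,0],-6.7],[[0,0,0],-6.7],[[0,0,0],-6.6],[[-28,-41,0],0],[[-28,-41,0],0],[[-28,-41,0],0],[[-28,-41,0],0],[[-28,-41,0],0],[[-28,-41,0],0],[[-28,-41,0],0]]' 0
python3 -m creep '[[[-28,-41,0],0],[[-28,-41,0],0],[[-28,-41,0],0],[[-28,-41,0],0],[[-28,-41,0],0],[[-28,-41,0],0],[[0,0,15],0],[[0,0,15],0],[[0,0,0],0],[[0,0,0],0]]'
```

```text
t: 1.1
tool_pos: [0.3842, 0.2288, 0.2054]
orientation: [180.0, 0.0, -179.9]
ft_force: [1.1, 1.4, 0.4]
gripper_width: 0.189
finger_force: 0.0
t: 2.1
tool_pos: [0.5521, -0.0148, 0.1756]
orientation: [180.0, -0.0, -179.9]
ft_force: [-0.3, -0.1, 1.6]
gripper_width: 0.008
finger_force: 0.0
```

```bash
python3 -m creep '[[[-14,-5,25],0],[[0,0,25],0],[[6,0,11],0],[[6,0,11],0],[[8,0,14],0],[[8,0,15],0],[[4,0,7],0],[[2,0,5],0],[[0,0,0],0],[[0,0,0],0]]'
python3 -m creep '[[[0,0,1],0],[[0,0,1],0],[[0,0,1],0],[[0,0,1],0],[[0,0,1],0],[[0,0,1],0],[[0,0,0],0],[[0,0,0],0],[[0,0,0],0],[[0,0,0],0]]'
```

```text
t: 3.1
tool_pos: [0.5324, -0.02, 0.063]
orientation: [-180.0, 0.0, -179.9]
ft_force: [-0.5, 0.2, -0.2]
gripper_width: 0.007
finger_force: 0.0
t: 4.1
tool_pos: [0.5322, -0.02, 0.0572]
orientation: [-180.0, 0.0, -179.9]
ft_force: [-6.0, 0.8, 11.8]
gripper_width: 0.005
finger_force: 5.8
```

```bash
python3 -m creep '[[[0,0,1],0],[[0,0,1],0],[[0,0,0],0],[[0,0,0],0],[[0,0,-10],0],[[0,0,-20],0],[[0,0,-50],0],[[15,-20,-25],0],[[15,-40,0],0],[[15,-40,0],0]]' 94
python3 - <<'E'
from bench import optics
from h import *
for n in("top","scene"):
    c=optics.capture(n); np.savez(n+"1.npz",**c); P=cloud(c); h=cv2.cvtColor(c["img"],cv2.COLOR_BGR2HSV)
    m=(h[...,0]>18)&(h[...,0]<32)&(h[...,1]>190)&(h[...,2]>100)&(abs(P[...,1]+.02)<.06)&(P[...,0]>.5)&(P[...,0]<.64)
    q=P[m]; print(n,m.sum(),np.round(np.percentile(q,[2,50,98],axis=0),4).tolist())
    A=np.c_[q[:,:2],np.ones(len(q))]; co=np.linalg.lstsq(A,q[:,2],rcond=None)[0]; print(co)
E
```

```text
t: 5.1
tool_pos: [0.487, -0.1209, 0.1604]
orientation: [-180.0, 0.1, -179.8]
ft_force: [-0.1, -1.2, 0.0]
gripper_width: 0.819
finger_force: 0.0
top 514 [[0.53, -0.0215, 0.0546], [0.5846, 0.0131, 0.0584], [0.6187, 0.0286, 0.0619]]
[-0.00172898  0.00596862  0.0593208 ]Traceback (most recent call last):
  File "<stdin>", line 6, in <module>
    return _quantile_unchecked(
        a, q, axis, out, overwrite_input, method, keepdims, weights)
    return _ureduce(a,
                    func=_quantile_ureduce_func,
    ...<5 lines>...
                    overwrite_input=overwrite_input,
                    method=method)
    r = func(a, **kwargs)
    result = _quantile(arr,
                       quantiles=q,
    ...<2 lines>...
                       out=out,
                       weights=wgt)
    slices_having_nans = np.isnan(arr[-1, ...])
                                  ~~~^^^^^^^^^
IndexError: index -1 is out of bounds for axis 0 with size 0
```

The cover is flat at z about 0.058 with slope -0.002, so it's shut. Next I'll find the yaw of the gun's grip.

Run:
```python
from h import *
from scipy.optimize import least_squares
for names in(("top0",),("scene0",),("top0","scene0")):
    Q=[]
    for n in names:
        c=load(n);P=cloud(c);h=cv2.cvtColor(c["img"],cv2.COLOR_BGR2HSV)
        m=((h[...,0]<8)|(h[...,0]>172))&(h[...,1]>130)&(P[...,2]>.08)&(P[...,2]<.122)&(np.hypot(P[...,0]-.457,P[...,1]+.284)<.03)
        Q.append(P[m][:,:2])
    q=np.vstack(Q)
    def f(p):
        d=(q-p[:2])@np.array([[np.cos(p[2]),-np.sin(p[2])],[np.sin(p[2]),np.cos(p[2])]])
        return (abs(d).max(1)-.0135)*1000
    best=min((least_squares(f,[.457,-.284,a],loss="soft_l1") for a in np.radians(np.arange(-45,45,10))),key=lambda r:r.cost)
    print(names,len(q),best.x[:2].round(4),np.degrees(best.x[2]),best.cost/len(q))
c=load("scene1");t=load("top1")
im=np.zeros((500,800,3),np.uint8); im[:500,:400]=cv2.resize(c["img"][235:310,318:378],(400,500),interpolation=2); im[:400,400:]=cv2.resize(t["img"][200:250,375:425],(400,400),interpolation=2)
cv2.imwrite("pics/gun.png",im)
```

```text
('top0',) 54 [ 0.4582 -0.2843] -70.42516101017254 0.0649301364264202
('scene0',) 247 [ 0.457  -0.2851] -70.6817205597688 0.13142850483225382
('top0', 'scene0') 301 [ 0.4569 -0.285 ] 19.460639366873956 0.14021474037501336
```

View pics/gun.png

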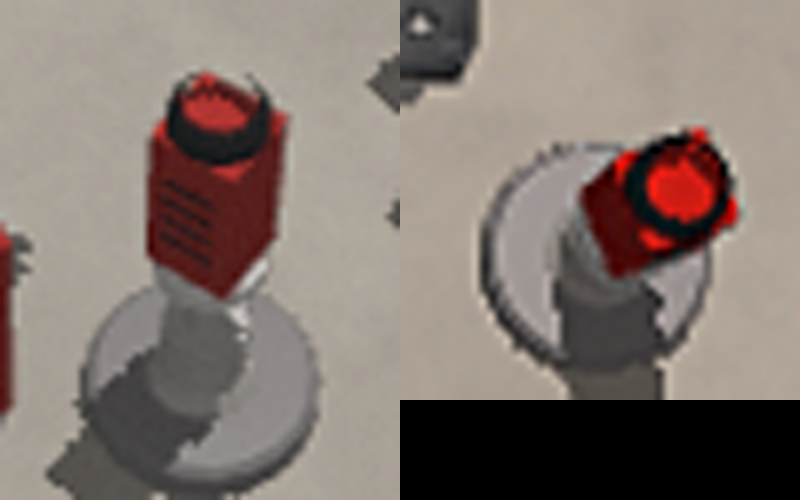

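Both views agree: the grip is at (0.457, -0.285) with its flats at 19.5°. The tool can't tilt through this interface, so I'll grasp near the top of the grip. Then I'll pivot the gun in the pads against the stand's stub to get the 25° lean.

```bash
python3 -m creep '[[[0,0,0],8.5],[[0,0,0],8.5],[[0,0,0],8.5],[[0,0,0],8.5],[[0,0,0],8.5],[[0,0,0],8.5],[[0,0,0],8.5],[[0,0,0],8.5],[[0,0,0],2.7],[[-36,-21,-15],0]]' 94
python3 -m creep '[[[-36,-21,0],0],[[-36,-21,0],0],[[-36,-21,0],0],[[0,0,0],0],[[0,0,0],0],[[0,0,0],0],[[0,0,0],0],[[0,0,0],0],[[0,0,0],0],[[0,0,0],0]]'
python3 - <<'E'
from bench import manip
import numpy as np
o=manip.observe();y=np.radians(o["orientation"][2]);d=np.array([.457,-.285])-o["tool_pos"][:2]
print(o["orientation"],o["joint_positions"].round(1),o["ft_force"],"tx,ty",d@[np.cos(y),np.sin(y)]*1000,d@[np.sin(y),-np.cos(y)]*1000)
E
```

```text
t: 6.2
tool_pos: [0.4796, -0.158, 0.1731]
orientation: [-179.9, -0.2, 109.6]
ft_force: [0.4, -0.4, 0.8]
gripper_width: 1.001
finger_force: 0.0
t: 7.2
tool_pos: [0.4562, -0.2835, 0.1745]
orientation: [180.0, 0.0, 109.5]
ft_force: [0.1, -0.4, 0.6]
gripper_width: 0.998
finger_force: 0.0
[1.79994880e+02 5.31539456e-03 1.09454230e+02] [-35.8  17.1  91.5   0.   71.4 -55.2] [ 0.0853352  -0.41402024  0.55056661] tx,ty -1.6454836871406704 0.26561808313730845
```

```bash
python3 -m creep '[[[-1.6,0.3,10],0],[[0,0,10],0],[[0,0,10],0],[[0,0,10],0],[[0,0,10],0],[[0,0,10],0],[[0,0,10],0],[[0,0,8],0],[[0,0,0],0],[[0,0,0],0]]'
python3 -m creep '[[[0,0,0],0],[[0,0,0],0],[[0,0,0],0],[[0,0,0],0],[[0,0,0],0],[[0,0,0],0],[[0,0,0],0],[[0,0,0],0],[[0,0,0],0],[[0,0,0],0]]' 0
```

```text
t: 8.2
tool_pos: [0.457, -0.2853, 0.0966]
orientation: [180.0, 0.0, 109.4]
ft_force: [0.2, -0.5, 0.5]
gripper_width: 1.002
finger_force: 0.0
t: 9.2
tool_pos: [0.4569, -0.2852, 0.0964]
orientation: [180.0, -0.0, 109.4]
ft_force: [-0.0, -0.8, -0.6]
gripper_width: 0.286
finger_force: 30.0
```

```bash
python3 -m creep '[[[4.5,0,-0.6],0],[[4.5,0,-0.5],0],[[4.5,0,-0.1],0],[[4.5,0,-0.1],0],[[4.5,0,0.2],0],[[0,0,0],0],[[0,0,0],0],[[0,0,0],0],[[0,0,0],0],[[0,0,0],0]]'
cat > look.py <<'E'
import sys
from bench import optics,manip
from h import *
tag=sys.argv[1]; im=np.zeros((480,800,3),np.uint8)
p=manip.observe()["tool_pos"]
for i,n in enumerate(("scene","top")):
    c=optics.capture(n); np.savez(f"{n}_{tag}.npz",**c); u,v=proj(c,p-[0,0,.03]).astype(int); u0,v0=min(max(u-50,0),540),min(max(v-60,0),280)
    im[:,i*400:i*400+400]=cv2.resize(c["img"][v0:v0+120,u0:u0+100],(400,480),interpolation=2); print(n,u0,v0)
cv2.imwrite(f"pics/{tag}.png",im)
E
python3 look.py tilt1
```

```text
t: 10.2
tool_pos: [0.4494, -0.264, 0.0974]
orientation: [-180.0, -0.0, 109.4]
ft_force: [0.9, -0.8, -0.7]
gripper_width: 0.284
finger_force: 30.0
scene 288 206
top 344 171
```

View pics/tilt1.png

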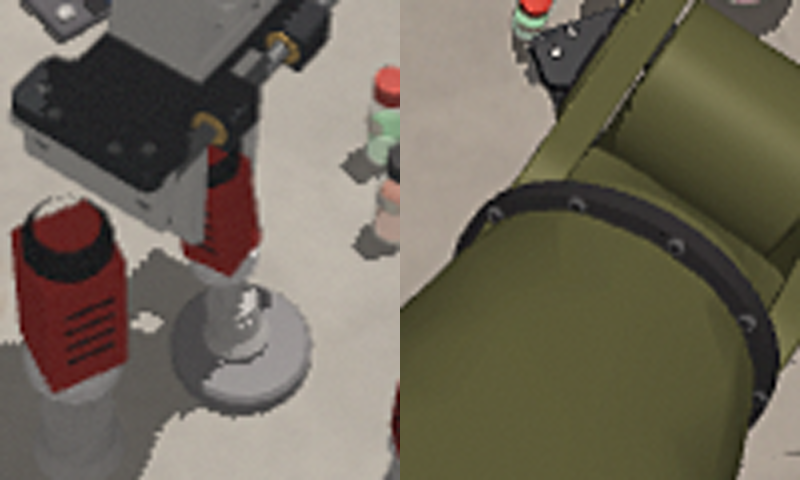

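The scene crop shows the middle gun in the pads leaning, with its nozzle at about (240,340) in the crop, still on the stand. The side force is only about 1 N, so the pivoting works. I'll lean it further and lift along its axis.

```bash
python3 -m creep '[[[4.5,0,0.3],0],[[4.5,0,0.5],0],[[4.5,0,0.8],0],[[4.5,0,0.9],0],[[4.5,0,1],0],[[3,0,0.5],0],[[4,0,-10],0],[[4,0,-10],0],[[0,0,-35],0],[[0,0,-30],0]]'
python3 -m creep '[[[0,0,0],0],[[0,0,0],0],[[0,0,0],0],[[0,0,0],0],[[0,0,0],0],[[0,0,0],-8.5],[[0,0,0],-8.5],[[0,0,0],-8.5],[[0,0,0],-8.5],[[0,0,0],-8.5]]'
python3 look.py tilt2
```

```text
t: 11.3
tool_pos: [0.4379, -0.2318, 0.1804]
orientation: [-180.0, -0.0, 109.4]
ft_force: [0.0, -0.1, -2.3]
gripper_width: 0.288
finger_force: 30.0
t: 12.3
tool_pos: [0.4381, -0.2323, 0.1781]
orientation: [180.0, -0.1, 152.3]
ft_force: [0.1, 0.1, -3.4]
gripper_width: 0.284
finger_force: 30.0
scene 274 170
top 335 170
```

View pics/tilt2.png

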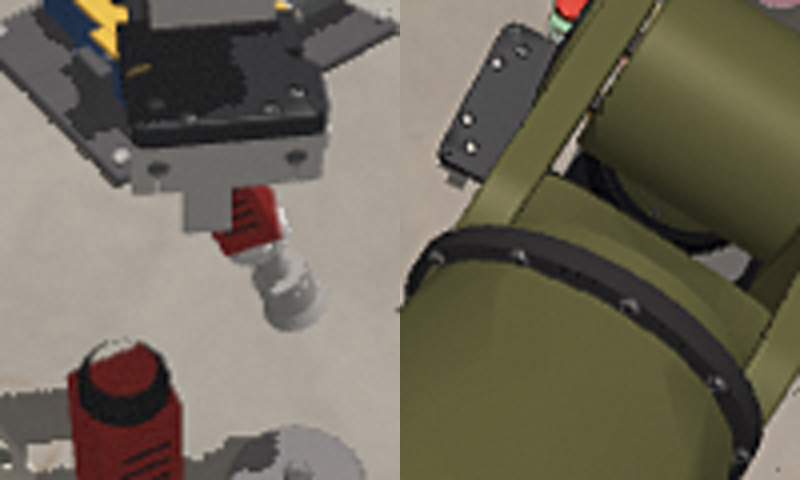

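The gun is held and leaning, with its nozzle swung away from the hand (crop (290,310)) and the stand left behind. Now I'll refine the nipple tip and measure the gun's actual tilt while turning towards the drive.

```bash
python3 -m creep '[[[0,0,0],-8.5],[[0,0,0],-8.5],[[0,0,0],-8.5],[[0,0,0],-4.7],[[10,25,0],0],[[10,25,0],0],[[10,25,0],0],[[10,25,0],0],[[0,0,0],0],[[0,0,0],0]]'
python3 - <<'E'
from h import *
from bench import optics,manip
o=manip.observe(); print(o["t"],o["tool_pos"],o["orientation"])
im=np.zeros((600,800,3),np.uint8); r=lambda x:np.round(np.asarray(x,float),4).tolist()
for n in("top","scene"):
    c=optics.capture(n); np.savez(n+"3.npz",**c); P=cloud(c)
    if n=="scene":
        u,v=proj(c,o["tool_pos"]-[0,0,.03]).astype(int); im[200:600,400:]=cv2.resize(c["img"][v-40:v+60,u-50:u+50],(400,400),interpolation=2); print("crop",u-50,v-40)
    # cover rect
    if n=="top":
        h=cv2.cvtColor(c["img"],cv2.COLOR_BGR2HSV); m=((h[...,0]>18)&(h[...,0]<34)&(h[...,1]>170)&(h[...,2]>60)).astype(np.uint8)
        m[:, :262]=0; m[:,315:]=0; m[:140]=0;m[215:]=0
        k,l,st,_=cv2.connectedComponentsWithStats(m); i=1+st[1:,4].argmax(); print(st[i])
        cn=max(cv2.findContours((l==i).astype(np.uint8),0,2)[0],key=cv2.contourArea)[:,0]
        w=np.array([ray(c,a,b,.0575)[:2] for a,b in cn]); print("cover rect",cv2.minAreaRect((w*1000).astype(np.float32)),r(w.min(0)),r(w.max(0)))
        im[:400,:400]=cv2.resize(c["img"][176:196,244:264],(400,400),interpolation=0)
s=load("scene0"); im[400:600,:200]=cv2.resize(s["img"][145:165,285:305],(200,200),interpolation=0); im[:200,400:600]=cv2.resize(load("top0")["img"][176:196,244:264],(200,200),interpolation=0)
cv2.imwrite("pics/nip.png",im)
for n,u0,v0 in(("top3",246,178),("scene0",286,147)):
    c=load(n); P=cloud(c); print(n); print((P[v0:v0+14,u0:u0+14,2]*1000).round().astype(int))
E
```

```text
t: 13.4
tool_pos: [0.3947, -0.1339, 0.1787]
orientation: [-180.0, 0.0, -178.0]
ft_force: [-1.2, -0.6, -2.9]
gripper_width: 0.287
finger_force: 30.0
13.4 [ 0.39472962 -0.13392966  0.17869275] [-1.79980797e+02  2.50084704e-02 -1.78017434e+02]
[ 267  158   40   43 1312]
cover rect ((569.3014526367188, -16.886791229248047), (100.61565399169922, 90.9904556274414), 1.430990219116211) [0.5189, -0.0633] [0.6202, 0.0298]
crop 224 166
top3
[[48 45 49 48 47 43 45 47 47 47 45 47 49 46]
 [48 46 47 47 46 47 47 48 44 46 47 48 49 47]
 [45 48 44 50 50 46 48 47 51 53 49 49 45 48]
 [46 47 48 46 49 46 57 60 58 61 60 56 53 47]
 [47 50 46 48 48 56 57 58 58 59 58 62 54 49]
 [48 46 48 40 57 59 61 63 61 60 61 56 57 60]
 [44 46 49 46 57 58 59 62 62 61 62 60 57 58]
 [45 46 46 48 59 62 73 76 77 75 58 63 56 56]
 [45 50 44 45 56 77 80 59 76 74 71 59 60 53]
 [47 45 51 45 56 78 58 61 56 76 72 58 55 51]
 [45 43 48 46 56 75 54 59 54 78 74 55 50 53]
 [47 45 45 47 47 75 57 55 57 76 59 52 51 48]
 [50 44 46 47 47 46 69 75 70 49 51 52 47 46]
 [45 45 50 45 50 47 46 45 48 47 46 46 44 44]]
scene0
[[ -3  -3  -2  -1   0  -1  -2   0  -3   0  -4   1  -2 109]
 [ -3  -3  -3  -1 749  -6  -1   0  -3  -4   0  -3  -2 108]
 [ -1  -3  -3  -2  -2  -3  -3  -2  -1   1  -2  -2  -1  -3]
 [ -4  -2  -2  -3  -2  -1   0  -3  -4  -3  -6  -1  -7  -2]
 [ -2  -1  -4  -3   2  -2  -3  -5   0  -4  -3   1  -3  -1]
 [ -2  -4  -1  -4  -5  -2   1  74  -2  -2  -1  -2  -1  42]
 [ -1   0  -1  -2   0  -3  -1  75  75  -6  -1  42  46 749]
 [ -3  -1  -3  73  -3  -1  74  73  73  60  56  45  43  44]
 [ -1   0  -3  68  73  70  72  70  69  57  58  59  55  44]
 [ -2  -2  -1  -2  66  67  68  65  70  59  60  62  53  56]
 [  0  -3  -4  43  43  63  66  67  60  59  59  57  55  56]
 [ -1  41  44  43  47  53  54  57  58  57  57  56  54  56]
 [ 43  43  46  43  42  55  54  53  56  58  57  54  55  55]
 [ 45  44  43  42  45  48  55  55  55  54  53  52  54  52]]
```

View pics/nip.png

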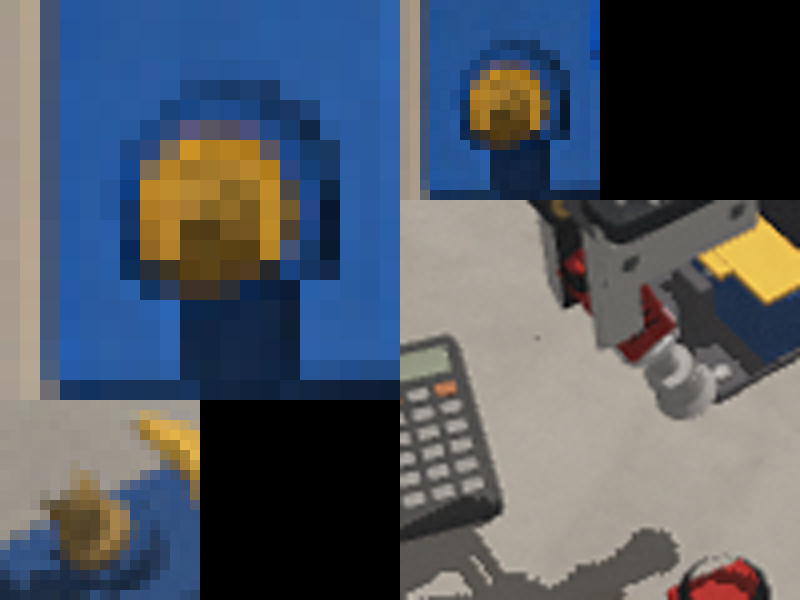

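The top crop shows the round brass head, about 6 px (14 mm) wide, at (253.6,187.2) in the top view. The gun leans, with its nozzle mouth near (295,216) in the scene view. I'll compute the gun's axis and mouth and the nipple tip.

```bash
cat > gun.py <<'E'
import sys
from h import *
from scipy.optimize import least_squares
def gun(c,tcp,yaw,L=.103):
    "axis of held gun: tilt in tool xz-plane, side tilt, x offset; from the nozzle/collar cloud"
    P=cloud(c); G=np.array(tcp)+[0,0,.0188]; X=np.array([np.cos(yaw),np.sin(yaw),0]);Y=np.array([np.sin(yaw),-np.cos(yaw),0])
    q=P[(c["z_map"]>0)].reshape(-1,3)-G; q=np.c_[q@X,q@Y,q[:,2]]
    a0=np.radians(25); d=np.array([-np.sin(a0),0,-np.cos(a0)])
    ax=q@d; rad=np.linalg.norm(q-ax[:,None]*d,axis=1); q=q[(ax>.035)&(ax<.125)&(rad<.035)]
    def f(p,full=False):
        d=np.array([-np.sin(p[0])*np.cos(p[1]),np.sin(p[1]),-np.cos(p[0])*np.cos(p[1])]); w=q-[p[2],0,0]; ax=w@d
        rad=np.linalg.norm(w-ax[:,None]*d,axis=1)
        return (ax,rad,d) if full else (rad-.0165)*1000
    b=least_squares(f,[a0,0,0],loss="soft_l1",bounds=([0,-.2,-.006],[.9,.2,.006])); ax,rad,d=f(b.x,True); k=rad<.0185
    D=d[0]*X+d[1]*Y+d[2]*np.array([0,0,1]); O=G+b.x[2]*X
    print("tilt,side deg",np.degrees(b.x[:2]).round(2),"off mm",b.x[2]*1e3,"n",len(q),"end pct",(np.percentile(ax[k],[90,95,98,100])*1e3).round(1),"dir",D.round(3),"mouth(L)",(O+L*D).round(4))
    for lo in range(35,125,8):
        s=(ax*1e3>lo)&(ax*1e3<lo+8)&(rad<.025); print(lo,s.sum(),(np.median(rad[s])*1e3).round(1) if s.any() else "",end="; ")
    print(); return O,D
E
python3 - <<'E'
from gun import *
y=np.radians(-178.0); tcp=[.39473,-.13393,.17869]
for n in("scene3","top3"): gun(load(n),tcp,y)
t,s=load("top3"),load("scene0"); p=ray(t,253.6,187.2,.0755); print("nip top ray",p.round(4),"scene proj",proj(s,p).round(1))
E
# triangulation helper
python3 - <<'E'
from h import *
t,s=load("top3"),load("scene0")
a=[t["extrinsics"][:3,3],s["extrinsics"][:3,3]]; 
for us,vs in((292,154.5),(293,155)):
    d=[ray(t,253.6,187.2,0)-a[0],ray(s,us,vs,0)-a[1]]; k=np.linalg.lstsq(np.c_[d[0],-d[1]],a[1]-a[0],rcond=None)[0]
    print((a[0]+k[0]*d[0]).round(4),(a[1]+k[1]*d[1]).round(4))
E
```

```text
tilt,side deg [21.7   3.07] off mm -5.999999999993373 n 323 end pct [ 98.2 100.4 102.1 104.3] dir [ 0.367  0.066 -0.928] mouth(L) [ 0.4385 -0.1269  0.1019]
35 45 16.8; 43 39 17.3; 51 1 16.6; 59 6 9.3; 67 13 9.0; 75 85 12.4; 83 30 16.0; 91 44 16.9; 99 46 18.6; 107 0 ; 115 0 ; 123 0 ; 
[0.546  0.0564 0.0655] [0.5454 0.0566 0.0654]
[0.5467 0.0569 0.0626] [0.5479 0.0564 0.0628]Traceback (most recent call last):
  File "<stdin>", line 3, in <module>
  File "gun.py", line 16, in gun
    print("tilt,side deg",np.degrees(b.x[:2]).round(2),"off mm",b.x[2]*1e3,"n",len(q),"end pct",(np.percentile(ax[k],[90,95,98,100])*1e3).round(1),"dir",D.round(3),"mouth(L)",(O+L*D).round(4))
                                                                                                 ~~~~~~~~~~~~~^^^^^^^^^^^^^^^^^^^^^^
    return _quantile_unchecked(
        a, q, axis, out, overwrite_input, method, keepdims, weights)
    return _ureduce(a,
                    func=_quantile_ureduce_func,
    ...<5 lines>...
                    overwrite_input=overwrite_input,
                    method=method)
    r = func(a, **kwargs)
    result = _quantile(arr,
                       quantiles=q,
    ...<2 lines>...
                       out=out,
                       weights=wgt)
    slices_having_nans = np.isnan(arr[-1, ...])
                                  ~~~^^^^^^^^^
IndexError: index -1 is out of bounds for axis 0 with size 0
```

```bash
python3 - <<'E'
import re
s=open("gun.py").read()
s=s.replace("return (ax,rad,d) if full else (rad-.0165)*1000","k=((ax>.041)&(ax<.052)|(ax>.081)&(ax<.100))&(rad<.024)\n        return (ax,rad,d) if full else np.where(k,(rad-.0163)*1000,0)")
s=s.replace("bounds=([0,-.2,-.006],[.9,.2,.006])","x_scale=[.1,.1,.005],diff_step=1e-4")
s=s.replace("[a0,0,0],loss","[a0,0,0.0001],loss")
open("gun.py","w").write(s)
E
python3 - <<'E'
from gun import *
y=np.radians(-178.0); tcp=[.39473,-.13393,.17869]
gun(load("scene3"),tcp,y)
t=load("top3"); print("nip top ray",ray(t,253.6,187.2,.0755).round(4))
E
```

```text
tilt,side deg [15.95 10.5 ] off mm -18.049500772551323 n 323 end pct [75.3 76.5 78.6 94.4] dir [ 0.264  0.192 -0.945] mouth(L) [ 0.4399 -0.1136  0.1001]
35 31 22.3; 43 6 23.6; 51 0 ; 59 15 18.0; 67 62 19.6; 75 13 20.4; 83 5 23.2; 91 9 22.1; 99 2 22.3; 107 0 ; 115 0 ; 123 0 ; 
nip top ray [0.5435 0.0547 0.0755]
```

```bash
cat > gun.py <<'E'
from h import *
from scipy.optimize import least_squares
def gun(c,tcp,yaw,L=.103):
    "tilt (tool xz-plane) of the held gun about the grasp point, plus a small camera bias"
    P=cloud(c); G=np.array(tcp)+[0,0,.0188]; X=np.array([np.cos(yaw),np.sin(yaw),0]);Y=np.array([np.sin(yaw),-np.cos(yaw),0])
    q=P[c["z_map"]>0].reshape(-1,3)-G; q=np.c_[q@X,q@Y,q[:,2]]
    def ar(p,q):
        d=np.array([-np.sin(p[0]),0,-np.cos(p[0])]); w=q-p[1:]; ax=w@d; return ax,np.linalg.norm(w-ax[:,None]*d,axis=1)
    a,p=np.radians(24),None
    p=np.array([a,0,0,0])
    for _ in range(6):
        ax,rad=ar(p,q); k=((ax>.041)&(ax<.052)|(ax>.081)&(ax<.101))&(rad<.024)&(rad>.010); qq=q[k]
        p=least_squares(lambda p:np.r_[(ar(p,qq)[1]-.0163)*1000,p[1:]*1000*3],p,loss="soft_l1").x
    ax,rad=ar(p,q); k=rad<.019; e=ax[k&(ax>.06)&(ax<.12)]
    d=-np.sin(p[0])*X-np.cos(p[0])*np.array([0,0,1])
    print("tilt",np.degrees(p[0]).round(2),"bias mm",(p[1:]*1e3).round(1),"n",k.sum(),len(qq),"end",(np.percentile(e,[90,97,100])*1e3).round(1),"rms",np.std((ar(p,qq)[1]-.0163)*1e3).round(2),"mouth",(G+L*d).round(4))
    return G,d
E
python3 - <<'E'
from gun import *
gun(load("scene3"),[.39473,-.13393,.17869],np.radians(-178.0))
gun(load("scene_tilt2"),[.4381,-.2323,.1781],np.radians(152.3))
E
```

```text
tilt 23.66 bias mm [-3.2  3.2  0.2] n 3862 155 end [103.  104.3 106.8] rms 1.89 mouth [ 0.436  -0.1325  0.1031]
tilt 20.53 bias mm [-5.3  3.2  0.1] n 1234 199 end [101.3 103.6 105.5] rms 1.78 mouth [ 0.4701 -0.2491  0.1004]
```

```bash
python3 -m creep '[[[-21.6,36.7,0],0],[[-21.6,36.7,0],0],[[-21.6,36.7,0],0],[[-21.6,36.7,0],0],[[-21.6,36.7,0],0],[[0,0,0],0],[[0,0,0],0],[[0,0,0],0],[[0,0,0],0],[[0,0,0],0]]'
python3 - <<'E'
from gun import *
from bench import optics,manip
o=manip.observe(); print(o["tool_pos"],o["orientation"],o["ft_force"])
for n in("scene","top"):
    c=optics.capture(n); np.savez(n+"4.npz",**c)
    if n=="scene":
        gun(c,o["tool_pos"],np.radians(o["orientation"][2]))
        T=np.array([.5437,.055,.0752]); G=o["tool_pos"]+[0,0,.0188]
        for a in(22,25,28): print(a,"mouth px",proj(c,G+.103*np.array([np.sin(np.radians(a)),0,-np.cos(np.radians(a))])).round(1))
        print("tip px",proj(c,T))
        im=cv2.resize(c["img"][100:200,240:340],(600,600),interpolation=2)
    else: im=np.hstack([im,np.zeros((600,200,3),np.uint8)]); im[:200,600:]=cv2.resize(c["img"][150:200,230:280],(200,200))
cv2.imwrite("pics/pre.png",im)
E
```

```text
t: 14.5
tool_pos: [0.4956, 0.0526, 0.1787]
orientation: [-180.0, 0.0, -178.0]
ft_force: [0.5, -0.3, -2.9]
gripper_width: 0.287
finger_force: 30.0
[0.49559302 0.0525775  0.17869975] [-1.79997813e+02  1.33697974e-02 -1.77959933e+02] [ 0.53412148 -0.32637955 -2.90217847]
tilt 26.53 bias mm [-1.2  2.6  0.2] n 689 131 end [102.8 105.9 106.8] rms 2.29 mouth [0.5416 0.0542 0.1053]
22 mouth px [287.9 145. ]
25 mouth px [289.7 143.4]
28 mouth px [291.5 141.8]
tip px [291.52127935 151.91552675]
```

View pics/pre.png

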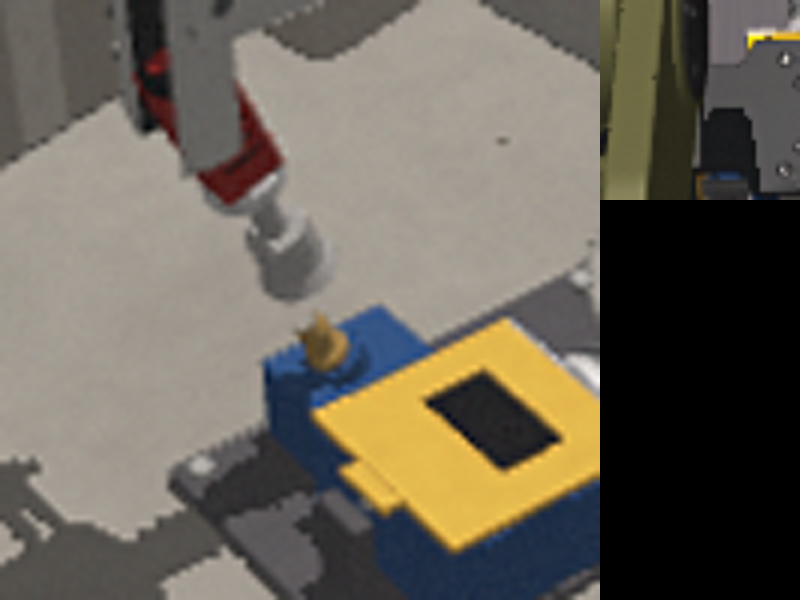

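The tapered top of the nipple is at scene pixel (291.5,153.5) and the nozzle mouth at (289,146), both within about 1 px of prediction relative to each other. The gun leans about 24.5°. I'll go to the tip and start advancing along the nipple axis, watching the force.

```bash
python3 -m creep '[[[-2,0.4,13],0],[[-2.1,0.4,13],0],[[-0.85,0,1.8],0],[[-0.85,0,1.8],0],[[-0.85,0,1.8],0],[[-0.85,0,1.8],0],[[0,0,0],0],[[0,0,0],0],[[0,0,0],0],[[0,0,0],0]]'
python3 -m creep '[[[-0.85,0,1.8],0],[[-0.85,0,1.8],0],[[-0.4,0,0.9],0],[[0,0,0],0],[[0,0,0],0],[[0,0,0],0],[[0,0,0],0],[[0,0,0],0],[[0,0,0],0],[[0,0,0],0]]'
python3 -c "
from bench import manip;o=manip.observe();print(o['ft_force'],o['ft_torque'],o['tool_pos'])"
```

```text
t: 15.6
tool_pos: [0.5032, 0.0545, 0.1455]
orientation: [-180.0, 0.0, -177.9]
ft_force: [-0.1, -0.4, -2.2]
gripper_width: 0.283
finger_force: 30.0
t: 16.6
tool_pos: [0.5052, 0.0546, 0.1408]
orientation: [-180.0, -0.0, -177.9]
ft_force: [-1.2, -2.7, -5.2]
gripper_width: 0.287
finger_force: 30.0
[-1.20199404 -2.69087502 -5.15177612] [-0.69464012  0.5458532  -0.13074311] [0.50521204 0.05455221 0.14079182]
```

```bash
python3 -m creep '[[[0,-1,0],0],[[0,0,0],0],[[0,0,0],0],[[-0.42,0,0.9],0],[[-0.42,0,0.9],0],[[-0.42,0,0.9],0],[[0,0,0],0],[[0,0,0],0],[[0,0,0],0],[[0,0,0],0]]'
python3 -c "
from bench import manip;o=manip.observe();print(o['ft_force'],o['ft_torque'],o['tool_pos'])"
```

```text
t: 17.6
tool_pos: [0.5066, 0.0537, 0.1383]
orientation: [180.0, 0.0, -177.9]
ft_force: [-3.7, 1.4, 3.0]
gripper_width: 0.284
finger_force: 30.0
[-3.74446432  1.38354635  2.95946903] [ 0.36718772  1.00924792 -0.01453005] [0.50659467 0.05366705 0.13827507]
```

Seated: about 6.5 N along the axis. I'll push on past the click.

```bash
python3 -m creep '[[[-0.42,0.4,0.9],0],[[-0.42,0,0.9],0],[[-0.42,0,0.9],0],[[-0.42,0,0.9],0],[[-0.42,0,0.9],0],[[-0.42,0,0.9],0],[[0,0,0],0],[[0,0,0],0],[[0,0,0],0],[[0,0,0],0]]'
python3 -c "
from bench import manip;o=manip.observe();print(o['ft_force'],o['ft_torque'],o['tool_pos'])"
```

```text
t: 18.6
tool_pos: [0.509, 0.0539, 0.1328]
orientation: [-180.0, -0.0, -177.9]
ft_force: [-4.9, -1.6, 4.6]
gripper_width: 0.284
finger_force: 30.0
[-4.93128356 -1.56965898  4.58919318] [-0.1139378   1.24013464 -0.01410577] [0.50898862 0.05390918 0.13283847]
```

```bash
python3 -m creep '[[[-0.3,-0.2,0.9],0],[[-0.3,0,0.9],0],[[-0.3,0,0.9],0],[[-0.42,0,0.9],0],[[-0.42,0,0.9],0],[[0,0,0],0],[[0,0,0],0],[[0,0,0],0],[[0,0,0],0],[[0,0,0],0]]'
python3 - <<'E'
from gun import *
from bench import optics,manip
o=manip.observe(); print(o["tool_pos"],o["ft_force"],o["ft_torque"])
c=optics.capture("scene"); np.savez("scene5.npz",**c); gun(c,o["tool_pos"],np.radians(o["orientation"][2]))
cv2.imwrite("pics/press.png",cv2.resize(c["img"][100:180,250:330],(600,600),interpolation=2))
E
```

```text
t: 19.6
tool_pos: [0.5108, 0.0539, 0.1285]
orientation: [-180.0, 0.0, -177.9]
ft_force: [-7.0, 0.4, 6.8]
gripper_width: 0.288
finger_force: 30.0
[0.51077751 0.05389149 0.12854561] [-6.99142258  0.42110331  6.84824704] [0.06726259 1.43199867 0.03747094]
tilt 22.19 bias mm [-4.   2.2  0.1] n 621 118 end [113.4 117.8 119.7] rms 1.94 mouth [0.5497 0.0553 0.052 ]
```

View pics/press.png

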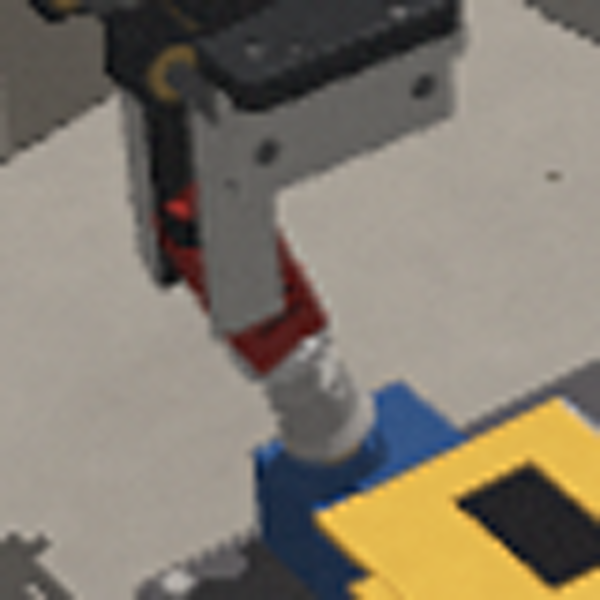

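The nozzle is down on the nipple (crop (330,440)), the gap to the collar is nearly closed, and the gun lines up with the nipple. The axial force is about 11.8 N. I'll push one small step more and check whether it reads as spring or stop.

```bash
python3 -m creep '[[[-0.2,0,0.9],0],[[-0.2,0,0.5],0],[[0,0,0],0],[[0,0,0],0],[[0,0,0],0],[[0,0,0],0],[[0,0,0],0],[[0,0,0],0],[[0,0,0],0],[[0,0,0],0]]'
python3 - <<'E'
from h import *
from bench import optics,manip
o=manip.observe(); f=o["ft_force"]+[0,.4,2.9]; n=np.array([-.4223,-.017,.906])
print(o["tool_pos"],f,"axial",f@n,"lat x",f@[.906,0,.4223],o["qvel"].round(2))
v=o["tool_pos"]+[0,0,.0188]-[.5437,.055,.0752]; print("G-T",v,v@n)
c=optics.capture("scene"); P=cloud(c); h=cv2.cvtColor(c["img"],cv2.COLOR_BGR2HSV)
m=(h[...,0]>18)&(h[...,0]<32)&(h[...,1]>130)&(h[...,2]>100)&(abs(P[...,1]+.02)<.06)&(P[...,0]>.5)&(P[...,0]<.64)
q=P[m]; A=np.c_[q[:,:2],np.ones(len(q))]; print("cover",m.sum(),np.median(q[:,2]),np.linalg.lstsq(A,q[:,2],rcond=None)[0])
E
```

```text
t: 20.65
tool_pos: [0.5112, 0.0539, 0.1274]
orientation: [-180.0, 0.0, -177.9]
ft_force: [-7.6, -0.4, 9.5]
gripper_width: 0.287
finger_force: 30.0
[0.51124836 0.05391807 0.12735763] [-7.61039018 -0.02962614 12.38372061] axial 14.434022293723961 lat x -1.6653682899240596 [ 0.09 -0.   -0.05  0.04 -0.03 -0.1 ]
G-T [-0.03245164 -0.00108193  0.07095763] 0.078010330333921
cover 990 0.055804800487125716 [-0.0007581   0.00036434  0.05620289]
```

Run:
```python
from h import *
from bench import optics,manip
o=manip.observe(); c=optics.capture("scene"); np.savez("scene6.npz",**c)
im=[]
for cc,p in((load("scene4"),np.array([.4956,.0526,.1787])),(c,o["tool_pos"])):
    u,v=proj(cc,p); A=np.float32([[8,0,120-8*u],[0,8,150-8*v]]); w=cv2.warpAffine(cc["img"],A,(400,600),flags=cv2.INTER_CUBIC)
    d=np.array([np.sin(.43),0,-np.cos(.43)]); G=p+[0,0,.0188]
    for a in range(20,120,10):
        x=proj(cc,G+d*a/1000)*8+[120-8*u,150-8*v]; cv2.line(w,(int(x[0])+60,int(x[1])-25),(int(x[0])+75,int(x[1])-31),(0,255,0),1); cv2.putText(w,str(a),(int(x[0])+78,int(x[1])-28),0,.4,(0,255,0),1)
    im.append(w)
cv2.imwrite("pics/cmp.png",np.hstack(im))
```

```text
(no output)
```

View pics/cmp.png

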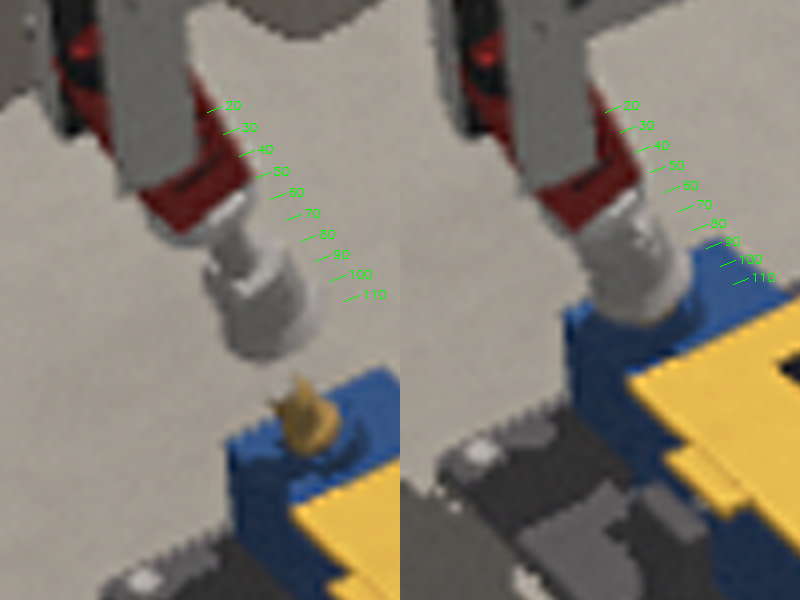

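In the comparison, the bar sits at the same place against the fingertips in both views (corner (180,232) against (577-400,233)), so the gun hasn't slipped. The gap between collar and nozzle at (235,250) has closed, so the nozzle is in by roughly 13 mm, well past the click. The cover is still flat, so I'm handing in.

```bash
python3 -c "
from bench import job
print(job.finish_job())"
```

```text
the job is handed in; nothing more can be done
None
```

I handed the job in at about 21 s with the cover snapped shut and the middle-sized gun held pressed on the nipple along its axis (about 14 N, nozzle in by roughly 13 mm); the vials were kept clear of, though not re-measured, and no verdict came back.

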